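# Seat the stage insert and slide the dish over its window

## Robot

A 6-joint arm with a two-finger parallel gripper is mounted at the origin on the work surface. World frame = base frame: x ahead of the robot, y to its left, z up, the work surface at z = 0. Lengths are in m, angles in rad, forces in N, time in s.
With the tool pointing down it reaches from about 0.3 to 0.75 m from the base axis. Payload 8.5 kg.
Tool frame: the origin (TCP) lies between the finger pads; the fingertips stand 19 mm ahead of it and the grasp point (between the pads) is the TCP; z points along the fingers, y is the direction in which the jaws open and shut (so a half turn about z gives the same grasp; the last joint's range is limited). The gripper opens to 85 mm and grips with 20 to 120 N. Pads are 22 mm wide; open, the fingers measure 114 mm over their backs; the gripper's body (76 mm by 85 mm) begins 54 mm behind the grasp point. The pads swing forward as they close: fully open they stand 13 mm farther back than shut.
Start: joints at [1.122, 0.381, 1.297, -0, 1.464, -0.215], TCP at [0.127, 0.535, 0.25] pointing down, gripper open.
Joint ranges: [-3.11, 3.11], [-0.89, 2.33], [0.22, 2.48], [-1.42, 4.56], [0.17, 2.85], [-2.88, 2.88]. Speed limits (rad/s): [2.39, 2.39, 3.14, 3.14, 3.14, 3.14].

## Interface

Orientations are given as [roll, pitch, yaw] about the fixed x, y, z axes, in that order (R = Rz(yaw) Ry(pitch) Rx(roll)).
In Python, from rig import observe, grab_frame, camera_info, finish_job gives the robot as it stands.
- The arm moves only by the tool drive_tool, never from a script. Its argument "motion" is a list that holds one entry, the list of rows, each a list of 7 numbers: the shift along the tool's x, y, z in m, then the turn, a rotation vector about the tool's x, y, z in rad, then the closure, from 0 (fully open) to 1 (shut). A call has 1 to 12 rows; each row shifts and turns the commanded pose from where the row before left it, along the tool's axes as they then stand; what a row does not reach is not made up. A row lasts 1/12 s, in which the tool goes at most 41.7 mm and 7.16 degrees, less where a joint would pass 70% of its speed; a pose out of reach is approached as far as the arm can. A call with a gripper value outside its range is refused whole. The fingers move at their own pace and stop on an object; "grip_force" is the grip in N (left out, the last holds). Time passes only in rows, so rows that do not move let the fingers close. It gives the time, the measured TCP pose, the force and the opening at its end, in the units of the state.
- observe(): the state, without advancing time (a new reading comes with each control period).
- grab_frame(name): name is "side" or "top"; returns (picture, depth): 480x640x3 uint8, red, green, blue; 480x640 float32, m along the optical axis (not along the pixel's ray), 0 where there is no reading.
- camera_info(name): a dict with "fov_y" (degrees; the focal length in pixels is half the picture's height over the tangent of half this angle, whatever the lens; pixels are square), "cx", "cy" (the principal point, pixels), "dist_coeffs" ([k1, k2, p1, p2, k3] as OpenCV has them; the pictures are not rectified), "world_to_cam" (4x4, takes a point from world to camera coordinates). Camera axes: x right, y down, z forward; pixel columns grow to the right and rows downward; lengths in m; the calibration is good to about 2 mm. A picture is of the moment at which its call begins. camera_info takes no time and is no camera call.
- finish_job(): hands the job in, once; it reports no verdict.
The state is a dict: "time": time; "q": joint angles; "joint_vel": joint speeds; "tau": joint torques, N m; "tool_pos": TCP position; "tool_rot": TCP orientation; "ft_force": force on the tool from outside, world axes, zero at the start; "ft_torque": the same for the moment, N m; "width": finger opening in m.
Only numpy, scipy, OpenCV 4.12 (cv2) and the standard library are available. Lean on these libraries where they do the work, as an engineer would, in place of code of your own. Each camera call takes 0.05 s, during which the arm holds its last target. There are 200 camera calls.

## Task

Set up the microscope stage for viewing. With a fingertip, push the loose round metal insert across the stage until it drops into the stage's round opening and lies fully home on its ledge; only then push the small culture dish over, so that it stands centred on the insert's glass window. Slide them both, do not pick either of them up, and leave the oil bottle and the lens cap standing where they are on the stage.

Things in the scene. Friction and masses are not known exactly. Their poses are not given: they have to be found in the camera images.
- microscope: White inverted microscope, fixed. Origin on the bench below the centre of its black flat stage, 240 mm along its x by 230 mm along its y, surface 190 mm above the bench (z = 0.190). +y points to its rear: the pillar, tilted back, rises from 180 mm behind the stage's centre to z = 0.54. At -y are the eyepieces, from 130 mm in front of the centre, up to z = 0.31
- opening (a point): Centre of the round opening in the stage, at the height of the stage surface; axes as the microscope's. The opening is 70.5 mm in diameter; a ledge 5.5 mm below the stage surface (free hole 54 mm inside it) carries the insert
- insert: Round stage insert: flat silvery metal disc, 68 mm diameter, 5 mm thick, about 50 g, with a flush glass window of 26 mm diameter in its middle. Starts flat and loose on the stage at one side of the opening (along the microscope's +x or -x). Origin: centre of its underside, level with opening while it lies on the stage, 5.5 mm below it when seated (its top then 0.5 mm below the stage surface)
- dish: Closed clear culture dish with pink contents, 38 mm in diameter, 12 mm high, about 22 g; it starts on the stage on the other side of the opening; the body origin is the centre of its underside
- oil_bottle: Bystander: amber immersion-oil bottle, 25 mm diameter, 52 mm high, on a rear corner of the stage; the body origin is the centre of its underside
- lens_cap: Bystander: light grey lens cap, 32 mm diameter, 20 mm high, on the other rear corner of the stage; the body origin is the centre of its underside
There are look-alikes about, which are no part of the job. Of the things that look like the insert, the middle-sized one is meant.

How it is judged:
By the outcome, as a careful person would: the job done as asked, in the order asked, and still so for the second after the job is handed in, with the robot touching nothing.
It also fails if it takes over 58 s, if anything falls off the work surface, if the arm or the gripper's body presses on something with over 40 N, if the wrist force passes 120 N, or if a joint passes its speed limit or range.

## Working session

There is one attempt and no reset: what is moved stays moved. The work goes in short steps, Python scripts to look and compute and a tool call to move; the robot and the scene stay as the last step left them, time stands still between calls to the robot, and variables do not carry over. Pictures are saved under pics/ and viewed, about 8 in all and at most 12, crops included, and the job is handed in when it is done.

Besides the shell and the picture viewer there is one more tool, called in YAML: its name, and indented under it one key for each argument. drive_tool: Moves the arm, as the interface text tells. Its arguments: {"type":"object","properties":{"motion":{"type":"array","items":{"type":"array","items":{"type":"array","items":{"type":"number"}}}},"grip_force":{"type":"number"}},"required":["motion"]}

```bash
mkdir -p pics; ls
cat > h.py <<'E'
import numpy as np, cv2
from rig import observe, grab_frame, camera_info, finish_job
def K(n):
    c=camera_info(n); f=240/np.tan(np.radians(c["fov_y"])/2)
    return np.array([[f,0,c["cx"]],[0,f,c["cy"]],[0,0,1]]),np.array(c["dist_coeffs"],float),np.array(c["world_to_cam"])
def ray(n,uv):
    k,d,T=K(n); p=cv2.undistortPoints(np.array(uv,float).reshape(-1,1,2),k,d).reshape(-1,2)
    r=np.c_[p,np.ones(len(p))]@T[:3,:3]; o=-T[:3,:3].T@T[:3,3]; return o,r
def onz(n,uv,z):
    o,r=ray(n,uv); return o+r*((z-o[2])/r[:,2])[:,None]
def proj(n,P):
    k,d,T=K(n); return cv2.projectPoints(np.array(P,float).reshape(-1,3),cv2.Rodrigues(T[:3,:3])[0],T[:3,3],k,d)[0].reshape(-1,2)
def cloud(n,dep):
    v,u=np.mgrid[:480,:640]; o,r=ray(n,np.c_[u.ravel(),v.ravel()]); return (o+r*dep.reshape(-1,1)).reshape(480,640,3)
def save(n,im,box=None,s=1):
    if box: im=im[box[1]:box[3],box[0]:box[2]]
    cv2.imwrite(f"pics/{n}.png",cv2.resize(im[:,:,::-1],None,fx=s,fy=s,interpolation=cv2.INTER_CUBIC))
E
python3 - <<'E'
from h import *
for n in("top","side"):
    im,d=grab_frame(n); save(n+"0",im); np.savez(n+"0",im=im,d=d)
    print(n,camera_info(n))
print(observe())
E
```

```text
pics
top {'fov_y': 42.10730164718285, 'cx': 325.7784018127151, 'cy': 242.20453977325226, 'dist_coeffs': array([-0.06522294,  0.        ,  0.        ,  0.        ,  0.        ]), 'world_to_cam': array([[-5.56045534e-04, -9.99991988e-01,  3.96423410e-03,
         5.19694398e-02],
       [-9.95188101e-01,  1.64944715e-04, -9.79827366e-02,
         5.08970329e-01],
       [ 9.79812977e-02, -3.99964147e-03, -9.95180219e-01,
         8.71743775e-01],
       [ 0.00000000e+00,  0.00000000e+00,  0.00000000e+00,
         1.00000000e+00]])}
side {'fov_y': 54.67029059469633, 'cx': 313.1001397873452, 'cy': 236.3961713304805, 'dist_coeffs': array([-0.0730937,  0.       ,  0.       ,  0.       ,  0.       ]), 'world_to_cam': array([[ 0.83773372, -0.54606076,  0.00445745, -0.41537041],
       [-0.26660708, -0.41610906, -0.86935258,  0.27185513],
       [ 0.47657411,  0.72709758, -0.49417225,  0.43103028],
       [ 0.        ,  0.        ,  0.        ,  1.        ]])}
{'time': 0.1, 'q': array([ 1.12171251e+00,  3.81138290e-01,  1.29814485e+00, -6.01285753e-06,
        1.46358612e+00, -2.15274673e-01]), 'joint_vel': array([ 0.00182613, -0.00108551, -0.00070258,  0.00104828,  0.00016131,
        0.00108019]), 'tau': array([ 3.52633193e-03, -4.49227023e+01, -2.31654185e+01, -1.55618491e-04,
        3.67103348e-03,  8.20220606e-06]), 'tool_pos': array([0.12731574, 0.53482781, 0.24978184]), 'tool_rot': array([-3.14034423e+00, -2.66864737e-04,  2.90778399e+00]), 'ft_force': array([-0.70499433, -0.6644081 ,  0.81809027]), 'ft_torque': array([-0.00625576,  0.00031933,  0.02828383]), 'width': 0.08557971156989486}
```

View pics/top0.png

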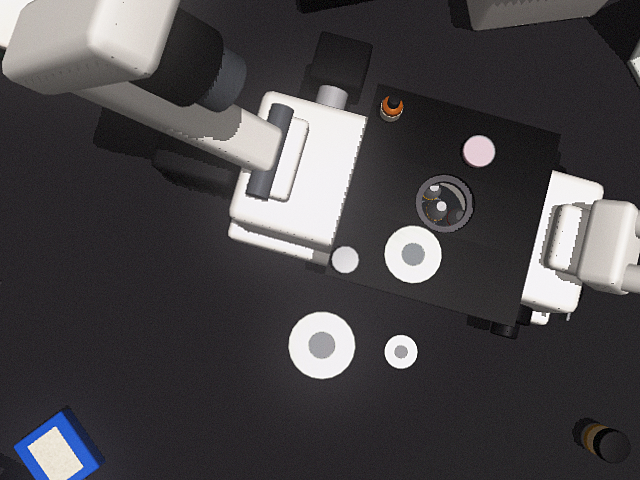

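View pics/side0.png

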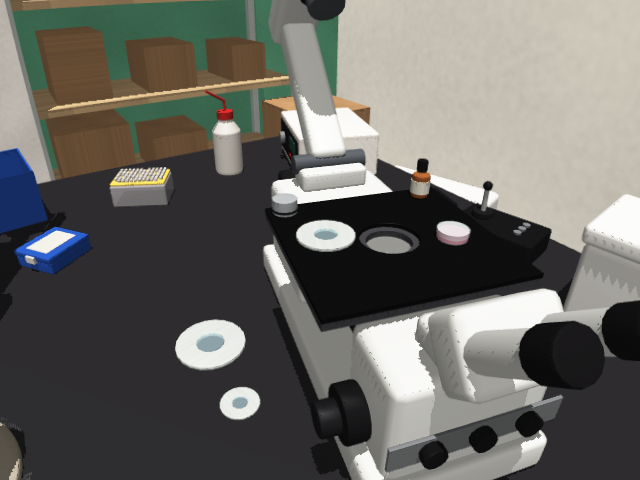

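The candidates for the insert are the disc on the stage (413,254), a large disc on the bench (322,345) and a small one on the bench (401,352). The one on the stage should be the middle-sized one, so I'll measure all three. The dish is at (479,151), the opening at (444,204), the bottle at (392,107) and the cap at (345,260).

Run:
```python
from h import *
a=np.load("top0.npz"); im,d=a["im"],a["d"]; C=cloud("top",d)
def blob(n,im,seed,mask):
    _,L=cv2.connectedComponents(mask.astype(np.uint8)); m=L==L[seed[1],seed[0]]
    c=max(cv2.findContours(m.astype(np.uint8),0,1)[0],key=cv2.contourArea); return c.reshape(-1,2)
def circ(P): 
    s=np.linalg.lstsq(np.c_[2*P,np.ones(len(P))],(P**2).sum(1),rcond=None)[0]; return s[:2],np.sqrt(s[2]+s[:2]@s[:2])
w=im.min(2)>120
for nm,sd,z in(("stage disc",(392,254),.195),("big",(300,345),.005),("small",(390,352),.005),("cap",(345,260),.21),("dish",(479,151),.202)):
    c=blob("top",im,sd,w); P=onz("top",c,z)[:,:2]; o,r=circ(P); print(nm,"px",c.mean(0),"xy",o.round(4),"diam",(2*r+.001).round(4),"depth z",np.median(C[c[:,1],c[:,0],2]).round(4))
# stage plane
for uv in((400,150),(500,200),(480,290),(370,220)): print(uv,C[uv[1],uv[0]].round(4))
# stage corners
for uv in((378,86),(559,133),(512,326),(329,276)): print("corner",onz("top",uv,.19).round(4))
# opening rim from depth: points lower than stage
m=(C[:,:,2]<.1875)&(C[:,:,2]>0); m[:,:400]=0;m[:,490:]=0;m[:165]=0;m[245:]=0
c=blob("top",im,(444,204),m); o,r=circ(onz("top",c,.19)[:,:2]); print("opening",o,2*r)
P=C.reshape(-1,3); 
hi=P[(P[:,2]>.28)&(P[:,2]<.7)]; print("high pts",hi.min(0),hi.max(0)); 
for lo in(.25,.3,.35,.4,.45,.5):
    q=P[(P[:,2]>lo)&(P[:,2]<lo+.05)]; print(lo,len(q),[(q[q[:,1]>-.05].min(0).round(3),q[q[:,1]>-.05].max(0).round(3)) if (q[:,1]>-.05).any() else 0], [(q[q[:,1]<-.05].min(0).round(3)) if (q[:,1]<-.05).any() else 0])
b=onz("top",(392,100),.242); print("bottle~",b)
save("crop1",im,(310,80,570,380),2)
```

```text
stage disc px [412.65838509 253.86335404] xy [ 0.4786 -0.0486] diam 0.0669 depth z 0.1937
big px [321.44148936 344.66489362] xy [0.3617 0.0582] diam 0.0965 depth z 0.0045
small px [400.54347826 351.45652174] xy [ 0.3518 -0.0567] diam 0.048 depth z 0.0023
cap px [344.91891892 259.35135135] xy [0.4714 0.0308] diam 0.0307 depth z 0.2081
dish px [478.87209302 150.45348837] xy [ 0.6002 -0.1277] diam 0.0373 depth z 0.2012
(400, 150) [ 0.6032 -0.0361  0.19  ]
(500, 200) [ 0.5434 -0.1551  0.1879]
(480, 290) [ 0.4366 -0.1284  0.1881]
(370, 220) [5.193e-01 2.000e-04 1.878e-01]
corner [[ 0.6823 -0.0107  0.19  ]]
corner [[ 0.6253 -0.2295  0.19  ]]
corner [[ 0.3945 -0.1647  0.19  ]]
corner [[0.4531 0.0487 0.19  ]]
opening [ 0.53959444 -0.08802562] 0.07024195366213884
high pts [0.57518641 0.1171903  0.28001397] [0.68989012 0.34305187 0.53789549]
0.25 2845 [(array([0.579, 0.127, 0.25 ]), array([0.636, 0.235, 0.3  ]))] [0]
0.3 2253 [(array([0.593, 0.179, 0.3  ]), array([0.627, 0.287, 0.35 ]))] [0]
0.35 1567 [(array([0.605, 0.23 , 0.35 ]), array([0.69 , 0.343, 0.4  ]))] [0]
0.4 4302 [(array([0.575, 0.117, 0.4  ]), array([0.687, 0.334, 0.45 ]))] [0]
0.45 8001 [(array([0.576, 0.131, 0.45 ]), array([0.662, 0.288, 0.5  ]))] [0]
0.5 7028 [(array([0.577, 0.157, 0.5  ]), array([0.636, 0.241, 0.538]))] [0]
bottle~ [[ 0.6474208  -0.02149779  0.242     ]]
```

View pics/crop1.png

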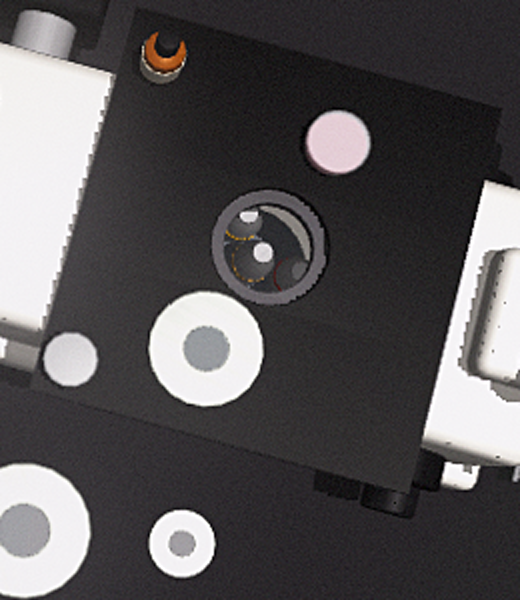

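The stage disc measures about 67 mm, the bench ones about 96 and 48 mm. So the middle-sized one, at (413,254) on the stage, is the insert. Insert, opening and dish lie on one line at a heading of about -33°. I'll lift, turn the tool to that line and travel.

drive_tool:
  motion:
    - [[0,0,-0.02,0,0,0.085,1],[0,0,-0.02,0,0,0.085,1],[0,0,-0.02,0,0,0.085,1],[0,0,-0.02,0,0,0.085,1],[-0.028,-0.015,0,0,0,0,1],[-0.028,-0.015,0,0,0,0,1],[-0.028,-0.015,0,0,0,0,1],[-0.028,-0.015,0,0,0,0,1],[-0.028,-0.015,0,0,0,0,1],[-0.028,-0.015,0,0,0,0,1],[-0.028,-0.015,0,0,0,0,1],[-0.028,-0.015,0,0,0,0,1]]
  grip_force: 30

```text
time: 1.1
tool_pos: [0.2506, 0.3112, 0.3301]
tool_rot: [-3.141, -0.0, 2.568]
ft_force: [-0.2, 0.5, -0.1]
width: -0.0
```

drive_tool:
  motion:
    - [[-0.028,-0.015,0,0,0,0,1],[-0.028,-0.015,0,0,0,0,1],[-0.028,-0.015,0,0,0,0,1],[-0.028,-0.015,0,0,0,0,1],[-0.028,-0.015,0,0,0,0,1],[-0.028,-0.015,0,0,0,0,1],[-0.028,-0.015,0,0,0,0,1],[-0.028,-0.015,0,0,0,0,1],[-0.028,-0.015,0,0,0,0,1],[-0.028,-0.015,0,0,0,0,1],[0,0,0,0,0,0,1],[0,0,0,0,0,0,1]]

```text
time: 2.1
tool_pos: [0.4044, 0.0337, 0.3298]
tool_rot: [-3.141, -0.001, 2.565]
ft_force: [0.2, 0.7, -0.4]
width: -0.0001
```

drive_tool:
  motion:
    - [[-0.028,-0.0145,0,0,0,0,1],[-0.029,-0.0145,0,0,0,0,1],[0,0,0.015,0,0,0,1],[0,0,0.02,0,0,0,1],[0,0,0.02,0,0,0,1],[0,0,0.02,0,0,0,1],[0,0,0.015,0,0,0,1],[0,0,0.01,0,0,0,1],[0,0,0,0,0,0,1]]

```text
time: 2.85
tool_pos: [0.435, -0.0192, 0.2287]
tool_rot: [-3.141, -0.004, 2.569]
ft_force: [-0.1, 0.6, -0.3]
width: 0.0002
```

Run:
```python
from h import *
o=observe(); print(o["tool_pos"],o["tool_rot"],o["ft_force"])
im,d=grab_frame("side"); s=cv2.resize(im[100:340,200:560],None,fx=2.2,fy=2.2); save("s1",s)
np.savez("s1",im=im,d=d)
u=np.array([.84,-.543]);t=o["tool_pos"]
print("tip bottom px",proj("side",[t-[0,0,.019]]))
```

```text
[ 0.4350351  -0.01922607  0.22868561] [-3.14076489 -0.00398806  2.56919611] [-0.10667413  0.55432752 -0.25840464]
tip bottom px [[277.90676697 219.98280049]]
```

View pics/s1.png

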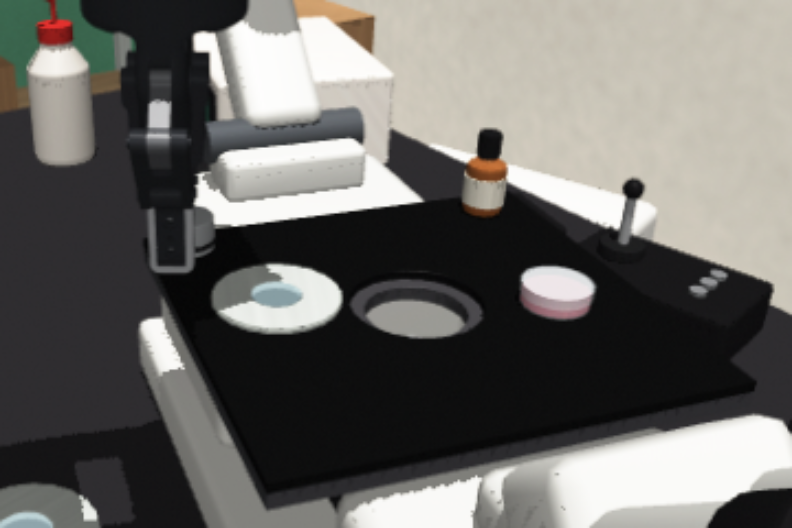

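The side view shows the closed fingertip at crop (170,270), behind the insert at crop (277,298) and clear of the cap. I'll go down to about 1.7 mm above the stage and push.

drive_tool:
  motion:
    - [[0,-0.001,0.01,0,0,0,1],[0,0,0.007,0,0,0,1],[0,0,0,0,0,0,1],[-0.004,0,0,0,0,0,1],[-0.004,0,0,0,0,0,1],[-0.004,0,0,0,0,0,1],[-0.004,0,0,0,0,0,1],[-0.004,0,0,0,0,0,1],[-0.004,0,0,0,0,0,1],[-0.003,0,0,0,0,0,1],[-0.003,0,0,0,0,0,1],[0,0,0,0,0,0,1]]

```text
time: 3.9
tool_pos: [0.4616, -0.0381, 0.2139]
tool_rot: [3.141, 0.001, 2.568]
ft_force: [-0.9, 0.6, 5.5]
width: 0.0
```

```bash
cat > m.py <<'E'
from h import *
import sys
# silvery disc centre from side view, via glass+metal mask not shadowed: use depth cloud height above stage
o=observe(); print("tcp",o["tool_pos"],o["tool_rot"][:2],"F",o["ft_force"])
im,d=grab_frame("side"); save(sys.argv[1],cv2.resize(im[150:300,240:500],None,fx=3,fy=3)); np.savez(sys.argv[1],im=im,d=d)
it,dt=grab_frame("top"); np.savez(sys.argv[1]+"t",im=it,d=dt); save(sys.argv[1]+"t",it,(310,80,570,380),2)
E
python3 m.py p1
```

```text
tcp [ 0.46158242 -0.03811374  0.21390019] [3.14123616e+00 8.11892095e-04] F [-0.93481844  0.64615636  5.53116999]
```

View pics/p1.png

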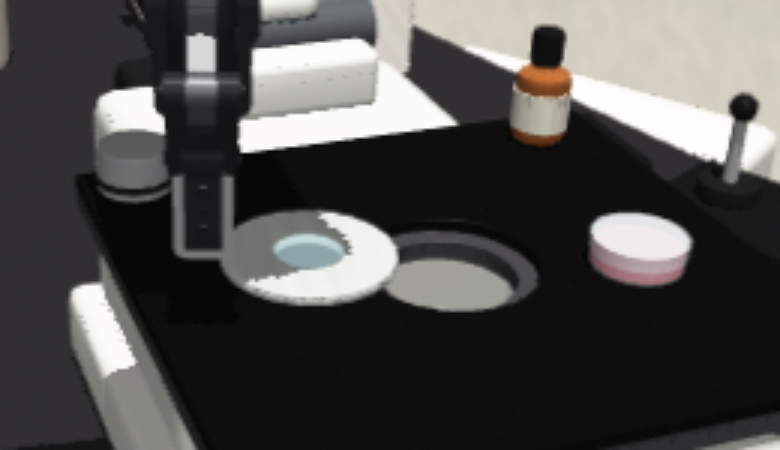

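Run:
```python
from h import *
P=onz("side",[(343.3,233.7)],.195)[0]; print(P)
O=np.array([.5396,-.088]);u=np.array([.84,-.543]);v=np.array([.543,.84])
print("s,l",(P[:2]-O)@u,(P[:2]-O)@v)
P0=onz("side",[(200+277/2.2,100+294/2.2)],.195)[0]; print("orig by same method",P0,(P0[:2]-O)@u,(P0[:2]-O)@v)
t=observe()["tool_pos"]; print("tool",(t[:2]-O)@u,(t[:2]-O)@v)
a=np.load("p1.npz");C=cloud("side",a["d"]); 
for uv in((410,270),(350,280),(335,247),(343,234)): print(uv,C[uv[1],uv[0]].round(4))
```

```text
[ 0.49417714 -0.06338571  0.195     ]
s,l -0.05152076288722511 -0.003988614400956738
orig by same method [ 0.4777161  -0.05266886  0.195     ] -0.07116728953548579 -0.003924800550499949
tool -0.0926737452306223 -0.00044963528227395485
(410, 270) [ 0.5131 -0.1526  0.189 ]
(350, 280) [ 0.4508 -0.1338  0.1893]
(335, 247) [ 0.4706 -0.0804  0.1937]
(343, 234) [ 0.4956 -0.061   0.1931]
```

The tip rests at the height of the insert's top with 5.5 N upward, so it probably rode up on the rim. I'll lift, back off and go down lower behind the insert, feeling for the stage.

drive_tool:
  motion:
    - [[0,0,-0.008,0,0,0,1],[0.01,0,0,0,0,0,1],[0.01,0,0,0,0,0,1],[0,0,0,0,0,0,1],[0,0,0.005,0,0,0,1],[0,0,0.003,0,0,0,1],[0,0,0,0,0,0,1],[0,0,0,0,0,0,1]]

```text
time: 4.67
tool_pos: [0.4441, -0.0269, 0.2129]
tool_rot: [-3.141, -0.001, 2.568]
ft_force: [-0.1, -0.4, 0.7]
width: -0.0004
```

drive_tool:
  motion:
    - [[0,0,0.002,0,0,0,1],[0,0,0,0,0,0,1],[0,0,0,0,0,0,1]]

```text
time: 4.92
tool_pos: [0.4442, -0.0269, 0.2112]
tool_rot: [-3.142, -0.0, 2.568]
ft_force: [-0.2, -0.5, -0.2]
width: 0.0
```

drive_tool:
  motion:
    - [[0,0,0.001,0,0,0,1],[-0.004,0,0,0,0,0,1],[-0.004,0,0,0,0,0,1],[-0.004,0,0,0,0,0,1],[-0.004,0,0,0,0,0,1],[-0.003,0,0,0,0,0,1],[-0.003,0,0,0,0,0,1],[-0.003,0,0,0,0,0,1],[0,0,0,0,0,0,1]]

```text
time: 5.67
tool_pos: [0.4656, -0.0408, 0.2103]
tool_rot: [3.142, 0.0, 2.568]
ft_force: [-0.2, 0.3, -0.0]
width: -0.0002
```

```bash
python3 m.py p2
python3 - <<'E'
from h import *
O=np.array([.5396,-.088]);u=np.array([.84,-.543]);v=np.array([.543,.84])
t=observe()["tool_pos"]; print("tool",(t[:2]-O)@u,(t[:2]-O)@v)
P=onz("side",[(389.5,239)],.19)[0][:2]; print("opening by side",P,(P-O)@u,(P-O)@v)
a=cv2.resize(cv2.imread("pics/p2.png"),None,fx=.95,fy=.95)[:,:]; b=cv2.imread("pics/p2t.png")[120:480,100:500]
cv2.imwrite("pics/p2c.png",np.hstack([cv2.resize(a,(450,260)),cv2.resize(b,(289,260))]))
E
```

```text
tcp [ 0.46556067 -0.0407853   0.2102848 ] [3.14157225e+00 2.04780810e-04] F [-0.194506    0.26733374 -0.02562573]
tool -0.08833245810433817 -0.0005233947309946416
opening by side [ 0.53643582 -0.09440984] 0.0008226312363484471 -0.0071024152691478385
```

View pics/p2c.png

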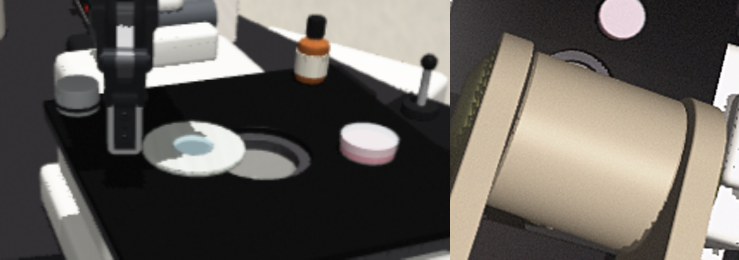

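```bash
cat > fit.py <<'E'
from h import *
from scipy.optimize import least_squares
O=np.array([.5396,-.088]);u=np.array([.84,-.543]);v=np.array([.543,.84])
def circ(P,R=None):
    f=lambda p:np.hypot(P[:,0]-p[0],P[:,1]-p[1])-(R or p[2])
    return least_squares(f,[*P.mean(0),.034],loss="soft_l1",f_scale=.0007).x
def cont(mask,seed):
    _,L=cv2.connectedComponents(mask.astype(np.uint8)); m=(L==L[seed[1],seed[0]]).astype(np.uint8)
    return max(cv2.findContours(m,0,1)[0],key=cv2.contourArea).reshape(-1,2)
def disc(name,seed,cam="side",z=.195,thr=90,R=None):
    im=np.load(name+".npz")["im"]; c=cont(im.min(2)>thr,seed); P=onz(cam,c,z)[:,:2]; return c,circ(P,R)
E
python3 - <<'E'
from fit import *
sl=lambda p:(((p[:2]-O)@u).round(4),((p[:2]-O)@v).round(4),"diam",(2*p[2]).round(4))
im=np.load("side0.npz")["im"]; g=im.min(2).astype(int)
print("row through opening",g[240,345:430:3],"col",g[220:262:2,390])
for t in(28,35,42):
    m=(g>t)&(g<200); m[:, :358]=0
    c=cont(m,(390,244)); print(t,c.min(0),c.max(0),sl(circ(onz("side",c,.19)[:,:2])))
for n,s in(("side0",(310,240)),("p2",(345,233))):
    for t in(60,90):
        c,p=disc(n,s,thr=t); print(n,t,c.min(0),c.max(0),sl(p))
E
```

```text
row through opening [232 233 232  98  14  55  72  32 123 148 148 147 147 147 146 146 146 146
 146 130  39  28  36  73  72   7  13  14  13] col [ 13  16   9  15  72  76  37  44  80 147 146 146 146 146 146 145 143  13
  13  14  13]
28 [359 227] [419 253] (np.float64(-0.0), np.float64(-0.0077), 'diam', np.float64(0.0613))
35 [359 227] [418 253] (np.float64(0.0001), np.float64(-0.0079), 'diam', np.float64(0.0611))
42 [359 227] [418 253] (np.float64(-0.0), np.float64(-0.008), 'diam', np.float64(0.0603))
side0 60 [296 220] [355 251] (np.float64(-0.0719), np.float64(-0.0057), 'diam', np.float64(0.0703))
side0 90 [296 220] [355 251] (np.float64(-0.0719), np.float64(-0.0057), 'diam', np.float64(0.0693))
p2 60 [302 211] [418 253] (np.float64(-0.0371), np.float64(0.0004), 'diam', np.float64(0.0943))
p2 90 [323 220] [410 253] (np.float64(-0.036), np.float64(-0.0083), 'diam', np.float64(0.0755))
```

The insert and the opening agree in lateral position to about 1 mm, so I'll keep pushing.

drive_tool:
  motion:
    - [[-0.003,0,0,0,0,0,1],[-0.003,0,0,0,0,0,1],[-0.003,0,0,0,0,0,1],[-0.003,0,0,0,0,0,1],[-0.003,0,0,0,0,0,1],[-0.003,0,0,0,0,0,1],[-0.003,0,0,0,0,0,1],[-0.003,0,0,0,0,0,1],[-0.003,0,0,0,0,0,1],[-0.003,0,0,0,0,0,1],[0,0,0,0,0,0,1]]

```text
time: 6.68
tool_pos: [0.4907, -0.0571, 0.2103]
tool_rot: [-3.142, 0.0, 2.568]
ft_force: [-0.3, 0.4, -0.7]
width: -0.0002
```

```bash
python3 m.py p3
```

```text
tcp [ 0.4907491  -0.05707401  0.21026576] [-3.14158817e+00  1.85917518e-04] F [-0.32718157  0.35656283 -0.72375619]
```

View pics/p3.png

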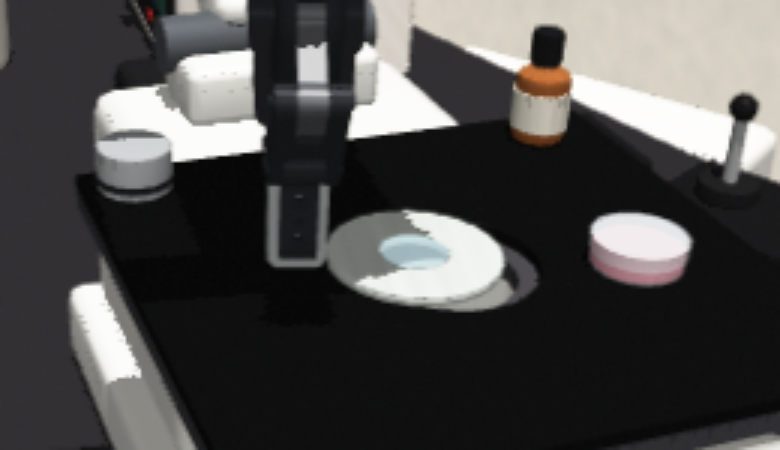

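Run:
```python
from fit import *
sl=lambda p:(((p[:2]-O)@u).round(4),((p[:2]-O)@v).round(4))
g=np.load("side0.npz")["im"].min(2).astype(int)
m=(g>28)&(g<200); m[:,:358]=0; c=cont(m,(390,244))
near=c[(c[:,1]>241)&(c[:,0]>362)]; print("opening near",len(near),sl(circ(onz("side",near+[0,.5],.19)[:,:2],.03525)))
for n,s in(("side0",(310,240)),("p3",(395,243))):
    g=np.load(n+".npz")["im"].min(2); 
    c=cont((g>75),s); cc=c[:,0].min(),c[:,0].max(); far=c[(c[:,1]<(236 if n=="side0" else 236))&(c[:,0]>(305 if n=="side0" else 352))&(c[:,0]<405)]
    print(n,c.min(0),c.max(0),"far",len(far),sl(circ(onz("side",far,.195)[:,:2],.034)))
```

```text
opening near 59 (np.float64(0.0007), np.float64(-0.0032))
side0 [296 220] [355 251] far 54 (np.float64(-0.072), np.float64(-0.0042))
p3 [329 212] [418 253] far 52 (np.float64(-0.0119), np.float64(-0.005))
```

drive_tool:
  motion:
    - [[-0.002,0,0,0,0,0,1],[-0.002,0,0,0,0,0,1],[-0.002,0,0,0,0,0,1],[-0.002,0,0,0,0,0,1],[-0.002,0,0,0,0,0,1],[-0.001,0,0,0,0,0,1],[0,0,0,0,0,0,1],[0,0,0,0,0,0,1]]

```text
time: 7.45
tool_pos: [0.4996, -0.0628, 0.2103]
tool_rot: [-3.142, -0.0, 2.568]
ft_force: [0.4, -0.7, -0.5]
width: -0.0
```

```bash
python3 m.py p4
```

```text
tcp [ 0.49957947 -0.0627704   0.21028941] [-3.14156266e+00 -3.03312379e-05] F [ 0.41410522 -0.71509593 -0.51548392]
```

View pics/p4.png

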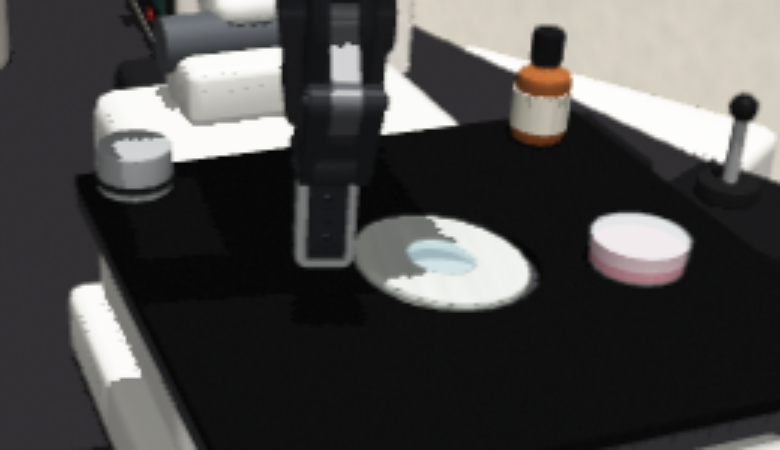

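The front edge has dropped in at crop (530,275). The rear edge may still be up, so I'll nudge it a little further.

drive_tool:
  motion:
    - [[-0.001,0,0,0,0,0,1],[-0.001,0,0,0,0,0,1],[-0.001,0,0,0,0,0,1],[-0.001,0,0,0,0,0,1],[0,0,0,0,0,0,1],[0,0,0,0,0,0,1]]

```text
time: 8.05
tool_pos: [0.503, -0.0649, 0.2103]
tool_rot: [-3.142, -0.0, 2.568]
ft_force: [0.4, 0.3, -0.2]
width: -0.0003
```

```bash
python3 m.py p5
python3 - <<'E'
from fit import *
for n in("p4","p5"):
    C=cloud("side",np.load(n+".npz")["d"])
    # heights across disc
    m=np.load(n+".npz")["im"].min(2)>75; Q=C[m]; q=(Q[:,:2]-O); r=np.hypot(*(q+.0034*v).T); k=(r<.033)&(abs(Q[:,2]-.192)<.012)
    A=np.c_[q@u,q@v,np.ones(len(q))][k]; s=np.linalg.lstsq(A,Q[k,2],rcond=None)[0]; print(n,k.sum(),"slope s,l",s[:2].round(3),"z0",s[2].round(4))
    ring=[C[v_,u_,2] for u_,v_ in((410,280),(380,270),(440,270))]; print("stage z",np.round(ring,4))
E
```

```text
tcp [ 0.50295062 -0.06492536  0.21029004] [-3.14156028e+00 -6.76552619e-05] F [ 0.37029178  0.26960147 -0.24702021]
p4 1326 slope s,l [-0.104  0.011] z0 0.1918
stage z [0.1884 0.1886 0.1892]
p5 1303 slope s,l [-0.009 -0.   ] z0 0.1888
stage z [0.1892 0.1891 0.1898]
```

View pics/p5.png

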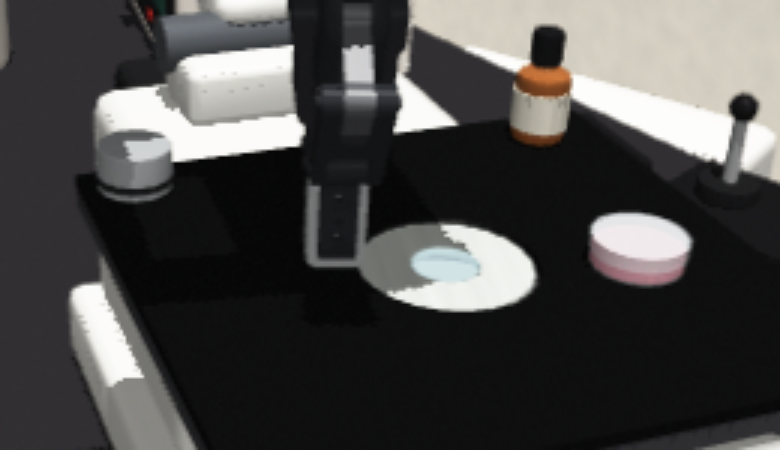

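The insert is flat: its tilt is about 0.01 rad and its top is level with the stage or slightly below it (crop 448,266). Now I'll lift and go over to the far side of the dish.

drive_tool:
  motion:
    - [[0.003,0,-0.01,0,0,0,1],[0,0,-0.02,0,0,0,1],[0,0,-0.02,0,0,0,1],[-0.027,0,0,0,0,0,1],[-0.027,0,0,0,0,0,1],[-0.027,0,0,0,0,0,1],[-0.027,0,0,0,0,0,1],[-0.027,0,0,0,0,0,1],[-0.024,0,0,0,0,0,1],[0,0,0,0,0,0,1],[0,0,0,0,0,0,1]]

```text
time: 9.07
tool_pos: [0.6341, -0.1498, 0.2601]
tool_rot: [-3.142, -0.001, 2.567]
ft_force: [-0.4, 0.2, -0.0]
width: -0.0002
```

```bash
python3 m.py p6
python3 - <<'E'
from fit import *
t=observe()["tool_pos"]; print("tool",(t[:2]-O)@u,(t[:2]-O)@v)
g=np.load("p6.npz")["im"].min(2).astype(int); sl=lambda p:(((p[:2]-O)@u).round(4),((p[:2]-O)@v).round(4))
c=cont(g>100,(389,242)); print(c.min(0),c.max(0)); p=circ(onz("side",c,.1895)[:,:2]); print("insert side",sl(p),2*p[2])
C=cloud("side",np.load("p6.npz")["d"]); Q=C[g>60]; q=Q[:,:2]-p[:2]; k=(np.hypot(*q.T)<.032)
s=np.linalg.lstsq(np.c_[q@u,q@v,np.ones(len(q))][k],Q[k,2],rcond=None)[0]; print(k.sum(),s.round(4)); print([C[b,a,2].round(4) for a,b in((410,280),(380,270),(440,270),(350,250),(400,215))])
E
```

```text
tcp [ 0.63408413 -0.14983056  0.26014391] [-3.14152149e+00 -6.82561537e-04] F [-0.42923935  0.24800991 -0.0323172 ]
tool 0.11185827112866566 -0.0003184577367410499
[360 225] [417 253]
insert side (np.float64(0.0), np.float64(-0.0046)) 0.06399865799550529
1228 [-0.0022  0.0007  0.1887]
[np.float64(0.19), np.float64(0.1894), np.float64(0.1894), np.float64(0.1898), np.float64(0.1895)]
```

View pics/p6.png

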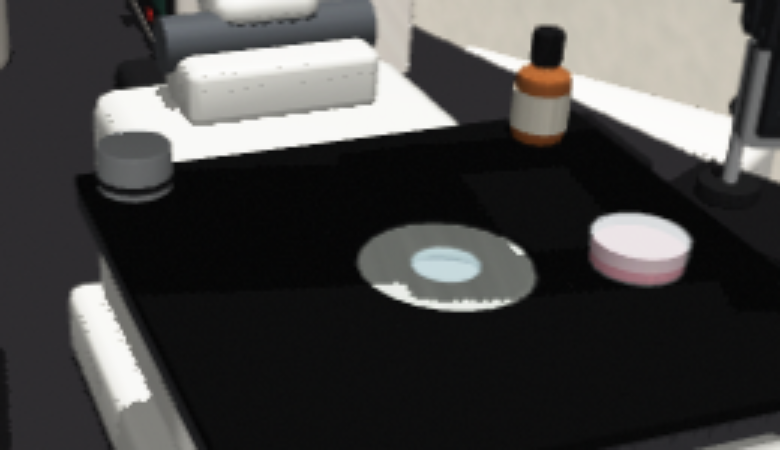

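The insert is fully home: tilt 0.002 rad, top about 0.8 mm below the stage by depth. The dish is at crop (640,248), untouched. I'll go down behind it and push.

drive_tool:
  motion:
    - [[0,0,0.02,0,0,0,1],[0,0,0.02,0,0,0,1],[0,0,0.0095,0,0,0,1],[0,0,0,0,0,0,1],[0.004,0,0,0,0,0,1],[0.004,0,0,0,0,0,1],[0.004,0,0,0,0,0,1],[0.004,0,0,0,0,0,1],[0.004,0,0,0,0,0,1],[0.004,0,0,0,0,0,1],[0.004,0,0,0,0,0,1],[0,0,0,0,0,0,1]]

```text
time: 10.17
tool_pos: [0.6098, -0.1339, 0.211]
tool_rot: [3.142, -0.0, 2.568]
ft_force: [0.0, 0.2, 0.3]
width: -0.0001
```

drive_tool:
  motion:
    - [[0.004,0,0,0,0,0,1],[0.004,0,0,0,0,0,1],[0.004,0,0,0,0,0,1],[0.004,0,0,0,0,0,1],[0.004,0,0,0,0,0,1],[0.004,0,0,0,0,0,1],[0.004,0,0,0,0,0,1],[0.003,0,0,0,0,0,1],[0.003,0,0,0,0,0,1],[0.003,0,0,0,0,0,1],[0,0,0,0,0,0,1]]

```text
time: 11.08
tool_pos: [0.579, -0.1139, 0.2109]
tool_rot: [-3.142, -0.0, 2.568]
ft_force: [0.4, -0.1, 0.8]
width: 0.0003
```

```bash
python3 m.py p7
python3 - <<'E'
from fit import *
t=observe()["tool_pos"]; print("tool",(t[:2]-O)@u,(t[:2]-O)@v)
for n in("p6","p7"):
    im=np.load(n+".npz")["im"].astype(int); pk=(im[:,:,0]-im[:,:,1]); sub=pk.copy(); sub[:215]=0; sub[:,:330]=0; sub[:,480:]=0
    ys,xs=np.where(sub>8); print(n,len(xs),xs.min(),xs.max(),ys.min(),ys.max(),"px centroid",xs.mean(),ys.mean())
E
```

```text
tcp [ 0.57895277 -0.11394532  0.21089662] [-3.14158388e+00 -2.13637066e-04] F [ 0.42783    -0.08118621  0.82137495]
tool 0.047646528897280396 -0.0005083316920987867
p6 293 436 468 229 244 px centroid 451.5392491467577 238.22866894197952
p7 270 388 419 230 244 px centroid 403.51851851851853 238.73333333333332
```

View pics/p7.png

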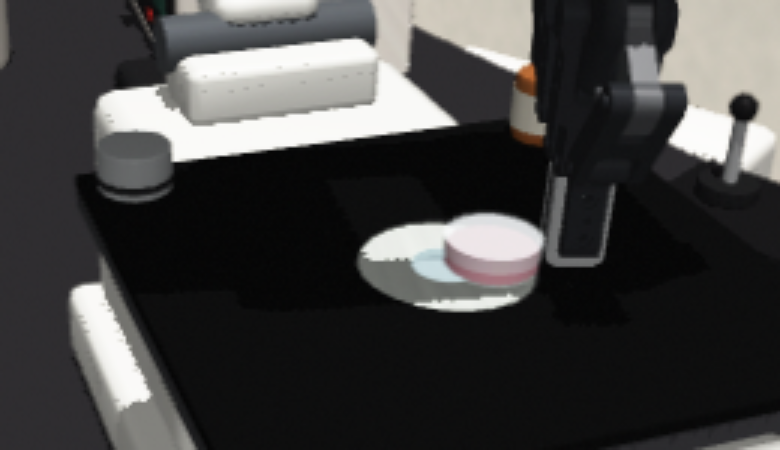

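```bash
cat > dd.py <<'E'
from fit import *
import sys
def pink(n):
    im=np.load(n+".npz")["im"].astype(int); s=im[:,:,0]-im[:,:,1]; s[:215]=0; s[:,:330]=0; s[:,480:]=0
    y,x=np.where(s>8); p=onz("side",[((x.min()+x.max())/2*.5+.5*x.mean(),y.mean())],.196)[0][:2]; return np.array([(p-O)@u,(p-O)@v])
# window centre in side view (p6): bluish pixels on the insert
im=np.load("p6.npz")["im"].astype(int); b=im[:,:,2]-im[:,:,0]; b[:220]=0;b[255:]=0;b[:,:365]=0;b[:,:][:,412:]=0
y,x=np.where(b>8); w=onz("side",[(x.mean(),y.mean())],.1895)[0][:2]; w=np.array([(w-O)@u,(w-O)@v]); print("window side",w.round(4),len(x),x.min(),x.max(),y.min(),y.max())
p6=pink("p6")
for n in sys.argv[1:]:
    d=pink(n)-p6; print(n,"dish moved",d.round(4),"-> top-frame dish",(np.array([.0725,-.0004])+d).round(4),"side frame, uncorrected, minus window",(pink(n)-w).round(4))
# predicted appearance: project dish base/top at p6 with side-camera offset
E
python3 dd.py p7
```

```text
window side [-0.0002 -0.0035] 219 377 400 232 243
p7 dish moved [-0.0545 -0.0013] -> top-frame dish [ 0.018  -0.0017] side frame, uncorrected, minus window [ 0.0146 -0.0134]
```

About 18 mm of dish travel is left. I'll push 17 mm slowly, back off and clear the arm so both cameras can see.

drive_tool:
  motion:
    - [[0.003,0,0,0,0,0,1],[0.003,0,0,0,0,0,1],[0.003,0,0,0,0,0,1],[0.002,0,0,0,0,0,1],[0.002,0,0,0,0,0,1],[0.002,0,0,0,0,0,1],[0.001,0,0,0,0,0,1],[0.001,0,0,0,0,0,1],[0,0,0,0,0,0,1],[-0.003,0,0,0,0,0,1],[-0.012,0,0,0,0,0,1]]

```text
time: 12.1
tool_pos: [0.5773, -0.1127, 0.2111]
tool_rot: [3.142, -0.0, 2.568]
ft_force: [0.5, 0.2, 1.2]
width: 0.0
```

drive_tool:
  motion:
    - [[0,0,-0.02,0,0,0,1],[0,0,-0.03,0,0,0,1],[0,0,-0.03,0,0,0,1],[0.02,0,-0.02,0,0,0,1],[0.03,0,0,0,0,0,1],[0.03,0,0,0,0,0,1],[0.03,0,0,0,0,0,1],[0.03,0,0,0,0,0,1],[0.03,0,0,0,0,0,1],[0.03,0,0,0,0,0,1],[0,0,0,0,0,0,1]]

```text
time: 13.02
tool_pos: [0.4064, -0.0024, 0.3115]
tool_rot: [3.141, -0.0, 2.569]
ft_force: [0.4, -0.9, 1.0]
width: 0.0002
```

```bash
python3 m.py p8
python3 - <<'E'
import cv2,numpy as np
a=cv2.imread("pics/p8.png"); b=cv2.imread("pics/p8t.png")
cv2.imwrite("pics/p8c.png",np.hstack([cv2.resize(a[100:400,200:650],None,fx=.95,fy=.95),cv2.resize(b[150:,:],(330,285))]))
E
```

```text
tcp [ 0.40641445 -0.00244742  0.31147354] [ 3.14122718e+00 -1.29696770e-04] F [ 0.41602853 -0.87668668  0.99798339]
```

View pics/p8c.png

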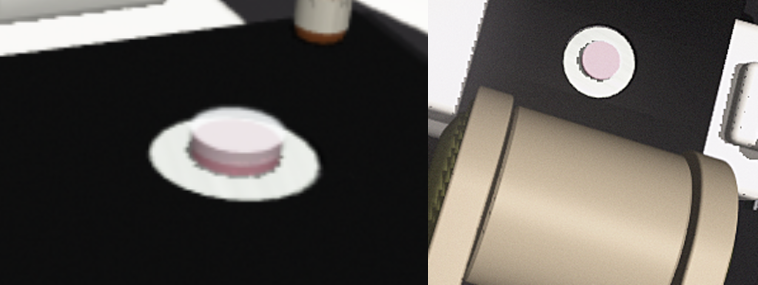

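The arm is now clear. The dish stands on the insert at about top px (443,202) and side px (386,238). I'll measure its offset in the top view.

Run:
```python
from fit import *
sl=lambda p:(((p[:2]-O)@u).round(4),((p[:2]-O)@v).round(4),"d",(2*p[2]).round(4))
im=np.load("p8t.npz")["im"].astype(int); g=im.min(2)
c=cont(g>100,(425,204)); pi=circ(onz("top",c,.1895)[:,:2]); print("insert",sl(pi))
pk=im[:,:,0]-im[:,:,1]
for t in(6,10,14):
    m=cv2.morphologyEx(((pk>t)&(g>140)).astype(np.uint8),cv2.MORPH_OPEN,np.ones((3,3))); m[:,:410]=0;m[:,480:]=0;m[:165]=0;m[245:]=0
    c=cont(m,(445,201)); pd=circ(onz("top",c,.202)[:,:2]); print("dish",t,c.min(0),c.max(0),sl(pd),"rel",((pd-pi)[:2]@u).round(4),((pd-pi)[:2]@v).round(4))
# same threshold on initial image for bias
im0=np.load("top0.npz")["im"].astype(int); m=((im0[:,:,0]-im0[:,:,1])>10)&(im0.min(2)>140); c=cont(cv2.morphologyEx(m.astype(np.uint8),2,np.ones((3,3))),(479,151)); print("dish0",sl(circ(onz("top",c,.202)[:,:2])))
C=cloud("top",np.load("p8t.npz")["d"]); q=C[:,:,:2]-pi[:2]; r=np.hypot(q[...,0],q[...,1])
k=(r>.023)&(r<.031); print("ring fit",np.linalg.lstsq(np.c_[q[k]@u,q[k]@v,np.ones(k.sum())],C[k][:,2],rcond=None)[0].round(4), "stage",np.median(C[(r>.04)&(r<.05)][:,2]).round(4))
k=(abs(C[...,2]-.201)<.004)&(r<.03); print("dish depth xy rel",((C[k][:,:2].mean(0)-pi[:2])@u).round(4),((C[k][:,:2].mean(0)-pi[:2])@v).round(4),k.sum())
```

```text
insert (np.float64(-0.0006), np.float64(-0.0004), 'd', np.float64(0.0663))
dish 6 [432 187] [461 217] (np.float64(-0.0011), np.float64(-0.0004), 'd', np.float64(0.0343)) rel -0.0006 0.0
dish 10 [432 188] [461 217] (np.float64(-0.0012), np.float64(-0.0003), 'd', np.float64(0.034)) rel -0.0007 0.0001
dish 14 [432 188] [460 217] (np.float64(-0.0013), np.float64(-0.0001), 'd', np.float64(0.0338)) rel -0.0007 0.0003
dish0 (np.float64(0.0714), np.float64(-0.0002), 'd', np.float64(0.0342))
ring fit [0.0023 0.0074 0.1886] stage 0.1891
dish depth xy rel 0.0004 -0.0003 835
```

The dish is centred within about 1 mm, the insert is flat, and the bottle and cap were never touched. I'll hand it in.

```bash
python3 -c "
from h import *
a=np.load('side0.npz')['im'].astype(int);b=np.load('p6.npz')['im'].astype(int);c=np.load('p8.npz')['im'].astype(int)
print('bottle diff',abs(a-c)[160:198,408:434].mean(),'cap p6 vs start',abs(a-b)[194:217,270:300].mean())
print(finish_job())"
```

```text
bottle diff 0.9544534412955465 cap p6 vs start 39.684541062801934
the job is handed in; nothing more can be done
None
```

The insert is seated in the opening and the dish stands centred on its glass window. The job took about 13 s of robot time, and I've handed it in.

- **How it went:** I pushed the middle-sized insert along the stage with the closed fingertips until it dropped in, then pushed the dish over it. Nothing was lifted.
- **First push:** The fingertip was too high and rode up on the insert's rim, dragging it about 20 mm with some 5.5 N. I lifted off, went lower and pushed properly from behind.
- **Insert:** Before I pushed the dish, side-view depth showed it flat (0.002 rad tilt) with its top about 0.8 mm below the stage. The nominal figure is 0.5 mm. The last top view agreed: 0.5 mm below, 0.002 to 0.007 rad tilt.
- **Dish:** It is within about 1 mm of the insert's centre. Colour edges gave −0.7 mm along the push and depth gave +0.4 mm.
- **Bottle and cap:** The bottle's image is unchanged. The cap's picture comparison did not match the start (difference about 40, against 1 for the bottle). I put that down to the arm's shadow: the cap looked darker but stood at the same pixels, about (285,204). I did not re-measure the cap at the end.
- **Cameras:** The side view was off from the top view by about 3 to 4 mm in depth, so I compared positions only within one camera.

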